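# Load and start the tube test kiln

## Robot

A 6-joint arm with a two-finger parallel gripper is mounted at the origin on the work surface. World frame = base frame: x ahead of the robot, y to its left, z up, the work surface at z = 0. Lengths are in m, angles in rad, forces in N, time in s.
With the tool pointing down it reaches from about 0.275 to 0.75 m from the base axis. Payload 10.2 kg.
Tool frame: the origin (TCP) lies at the very end of the fingers, on their centre line; the grasp point (between the pads) lies 19 mm behind it; z points along the fingers, y is the direction in which the jaws open and shut (so a half turn about z gives the same grasp; the last joint's range is limited). The gripper opens to 88 mm and grips with 3 to 60 N. Pads are 18 mm wide; open, the fingers measure 123 mm over their backs; the gripper's body (75 mm by 187 mm) begins 45 mm behind the grasp point.
Start: joints at [1.038, 0.313, 1.498, -0, 1.331, -0.223], TCP at [0.16, 0.5, 0.239] pointing down, gripper open.
Joint ranges: [-2.94, 2.94], [-0.97, 2.17], [0.19, 2.56], [-1.23, 4.37], [0.02, 3.11], [-2.88, 2.88]. Speed limits (rad/s): [2.39, 2.39, 3.01, 3.14, 3.14, 3.14].

## Interface

Orientations are given as a rotation vector (axis times angle).
In Python, from workcell import manip gives the robot as it stands. The module is installed in compiled form; this text tells all that it offers. Calls block until the motion is done:
- manip.move_to(position, orientation): joint-space move of the TCP to a pose.
- manip.line_to(position, orientation=None, speed=0.15, guard=None): straight line of the TCP; orientation=None keeps the orientation; speed is the mean speed in m/s. With guard (N) it stops when the force on the tool has changed by that much, and returns True; else False.
- manip.move_joints(angles): joint-space move.
- manip.gripper_to(opening, newtons=None): opening from 0.0 (shut) to 1.0 (fully open); newtons is the grip in N (None keeps the last); returns when the fingers have stopped.
- manip.dwell(seconds).
- manip.ik(position, orientation): joint angles nearest the present ones, or None.
- manip.sense(): the state.
- manip.snapshot(name): name is "scene" or "top" or "wrist"; returns a dict with "color" (420x560x3 uint8, red, green, blue), "camera_matrix" (3x3 intrinsics, pixels), "rvec" (rotation vector, rad) and "tvec" (3), from world to camera coordinates, as OpenCV has them. Camera axes: x right, y down, z forward; pixel columns grow to the right and rows downward; lengths in m; the calibration is good to about 2 mm. The wrist camera is an equidistant fisheye: a pixel r from the principal point sees the ray r / f radians off the axis. A picture is of the moment at which its call begins. There is no depth.
A pose or a line that the arm cannot do raises manip.MotionError and nothing moves.
- manip.sign_off(): hands the job in, once; it reports no verdict.
The state is a dict: "clock": time; "q": joint angles; "qd": joint speeds; "tau": joint torques, N m; "ee_pos": TCP position; "tcp_rot": TCP orientation; "ft_force": force on the tool from outside, world axes, zero at the start; "ft_torque": the same for the moment, N m; "opening": opening from 0.0 (shut) to 1.0 (fully open).
Only numpy, scipy, OpenCV 4.12 (cv2) and the standard library are available. Lean on these libraries where they do the work, as an engineer would, in place of code of your own. Each camera call takes 0.05 s, during which the arm holds its last target. There are 200 camera calls.

## Task

Feed the three square clay test bars end to end into the square tube of the little test kiln: first the longest, which already lies in the loading trough, then the middle one, the shortest last. Gently push the row in until you feel it sit firmly against the closed end, with no gaps between the bars, and then turn the kiln's knob, now at off, two clicks clockwise. Leave the other things on the bench where they are.

Things in the scene. Friction and masses are not known exactly. Their poses are not given: they have to be found in the camera images.
- kiln: grey steel test kiln, fixed. Origin on the bench straight below the mouth of its tube; x level, running into the tube; z up. White ceramic square tube along x: inside 28 mm wide, 30 mm high, floor at z = 45 mm, walls 5 mm; it stands free from x = 0 (mouth) to 80 mm, then enters the casing (x 80 to 330, y -120 to 120 mm, 165 mm high)
- trough (a point): middle of the floor of the dark steel loading trough before the mouth (kiln x = -65 mm, y = 0, z = 45 mm). Trough: kiln x -130 to 0 mm, level with the tube's floor, 31 mm wide between side walls only 8 mm high and 4 mm thick, drawing in to 27 mm over the last 20 mm; open above and at its outer end
- kiln_mouth (a point): centre of the tube's floor at its mouth (kiln x = 0). The closed end is out of sight 144 to 164 mm inside (varies, not measured), so the 168 mm row stops with the last bar 4 to 24 mm out of the mouth. The end is a damped plug on a spring, 2 N per mm, 8 mm travel; bars alone slide at under 2 N. A steady push of 6 to 15 N means the row sits firmly; it may spring back some mm on release
- bar_long: bare fired-clay test bar, buff, square section 24 x 24 mm, 72 mm long (the longest of the three), about 64 g; origin at the centre of its underside as it lies, x along its length. Starts lying in the trough, clear of the mouth. It can be gripped across its 24 mm width from above. Brittle: a push along the row above about 35 N chips it.
- bar_mid: bare fired-clay test bar, buff, square section 24 x 24 mm, 56 mm long (the middle of the three), about 50 g; origin at the centre of its underside as it lies, x along its length. Starts on the bench, out beyond the open end of the trough. It can be gripped across its 24 mm width from above. Brittle: a push along the row above about 35 N chips it.
- bar_short: bare fired-clay test bar, buff, square section 24 x 24 mm, 40 mm long (the shortest of the three), about 36 g; origin at the centre of its underside as it lies, x along its length. Starts on the bench, out beyond the open end of the trough. It can be gripped across its 24 mm width from above. Brittle: a push along the row above about 35 N chips it.
- knob_grip (a point): point on the knob's upright axis, at kiln x = 165 mm, y = 0, 202 mm above the bench, at the height to grip. The black knob is a grip bar 42 mm long and 14 mm wide, from 177 mm to 209 mm above the bench, on a flat 44 mm disc (171 to 179 mm) on the casing's top
- knob (a joint): knob angle, 0 at off, growing clockwise seen from above, up to pi/2. At 0 the bar lies along the kiln's x with its white mark towards the mouth. It clicks at 0, pi/6, 2 pi/6 and 3 pi/6 (30 degrees a click; four white dots); a spring draws it into the nearest click, about 0.1 N m to pass from one to the next
- rib: bystander: flat wooden rib 100 x 45 x 6 mm, origin at the centre of its underside
- prop: bystander: upright pale kiln prop, 32 mm across, 38 mm high, origin at the centre of its underside
- needle: bystander: needle tool lying down, 160 mm long, 14 mm across, origin near the middle of its handle
- jar: bystander: closed glaze jar, 68 mm across, 85 mm high, origin at the centre of its underside
- cup: bystander: terracotta mug, 80 mm across, 85 mm high, origin at the centre of its underside
Mind the look-alikes: they are no part of the job. What is shaped like the bar_long but blue or red is not meant.

How it is judged:
On the way, in this order (a step that is already met when the one before it is completed fails the run):
1. the longest bar is in the tube (at most 14 mm of it out of the mouth), the others not yet, the knob at off (x of bar_long in the frame of kiln above 0.022 m and y of bar_long in the frame of kiln between -0.005 and 0.005 m and z of bar_long in the frame of kiln between 0.04 and 0.05 m and angle between the x axis of bar_long and the x axis of kiln, either way round below 0.12 rad and x of bar_mid in the frame of kiln below -0.01 m and x of bar_short in the frame of kiln below -0.02 m and value of joint knob below 0.26 rad), for 0.2 s.
2. the middle bar has followed it (at most 14 mm of it out of the mouth) and pushed it deeper, the shortest not yet, the knob at off (x of bar_mid in the frame of kiln above 0.014 m and y of bar_mid in the frame of kiln between -0.005 and 0.005 m and z of bar_mid in the frame of kiln between 0.04 and 0.05 m and angle between the x axis of bar_mid and the x axis of kiln, either way round below 0.12 rad and x of bar_long in the frame of kiln above 0.074 m and x of bar_short in the frame of kiln below -0.02 m and value of joint knob below 0.26 rad), for 0.2 s.
3. the shortest bar has followed, and the closed row is pressed firmly against the closed end (more than 3 N from bar to bar), the knob at off (x of bar_long in the frame of kiln above 0.095 m and x of bar_mid in the frame of kiln between 0.03 and 0.075 m and x of bar_short in the frame of kiln between -0.015 and 0.025 m and distance between bar_long and bar_mid below 0.068 m and distance between bar_mid and bar_short below 0.052 m and y of bar_long in the frame of kiln between -0.005 and 0.005 m and z of bar_long in the frame of kiln between 0.04 and 0.05 m and angle between the x axis of each of bar_long, bar_mid, bar_short and the x axis of kiln, either way round below 0.12 rad and y of bar_mid in the frame of kiln between -0.005 and 0.005 m and z of bar_mid in the frame of kiln between 0.04 and 0.05 m and y of bar_short in the frame of kiln between -0.005 and 0.005 m and z of bar_short in the frame of kiln between 0.04 and 0.05 m and value of joint knob below 0.26 rad and contact force between bar_long and bar_mid above 3 N and contact force between bar_mid and bar_short above 3 N), for 0.1 s.
At the end, for the whole second after the job is handed in: the three bars lie at rest in the tube in one row, longest deepest and shortest outermost, gaps between neighbours under 4 mm, and the knob rests at the second click from off (within about 0.15 rad) (x of bar_long in the frame of kiln above 0.095 m and x of bar_mid in the frame of kiln between 0.03 and 0.075 m and x of bar_short in the frame of kiln between -0.015 and 0.025 m and distance between bar_long and bar_mid below 0.068 m and distance between bar_mid and bar_short below 0.052 m and y of bar_long in the frame of kiln between -0.005 and 0.005 m and z of bar_long in the frame of kiln between 0.04 and 0.05 m and angle between the x axis of each of bar_long, bar_mid, bar_short and the x axis of kiln, either way round below 0.12 rad and y of bar_mid in the frame of kiln between -0.005 and 0.005 m and z of bar_mid in the frame of kiln between 0.04 and 0.05 m and y of bar_short in the frame of kiln between -0.005 and 0.005 m and z of bar_short in the frame of kiln between 0.04 and 0.05 m and value of joint knob between 0.9 and 1.2 rad and velocity of joint knob between -0.1 and 0.1 rad/s and linear speed of each of bar_long, bar_mid, bar_short below 0.02 m/s); the robot touches nothing.
It fails at once if a bar is pushed against its neighbour with more than 35 N (contact force between bar_long and bar_mid above 35 N or contact force between any of bar_mid, bar_long and bar_short above 35 N).
It fails at once if the knob is turned past the second click (value of joint knob above 1.4 rad).
It fails at once if the rib, prop, needle tool, jar or cup is shoved more than 40 mm or knocked over (distance of any of rib, prop, needle, jar, cup from where it was at the start of the episode above 0.04 m or angle between any of prop, jar, cup's own z axis and vertical above 0.8 rad).
It also fails if it takes over 72 s, if anything falls off the work surface, if the arm or the gripper's body presses on something with over 40 N, if the wrist force passes 120 N, or if a joint passes its speed limit or range.

## Working session

There is one attempt and no reset: what is moved stays moved. The work goes in short steps, each a Python script; the robot and the scene stay as the last script left them, time stands still between calls to the robot, and variables do not carry over. Pictures are saved under pics/ and viewed, about 8 in all and at most 12, crops included, and the job is handed in when it is done.

```bash
mkdir -p pics; cat > h.py <<'E'
import numpy as np, cv2
from workcell import manip
def snap(n,f):
    s=manip.snapshot(n); cv2.imwrite('pics/'+f+'.png',s['color'][:,:,::-1]); np.savez('pics/'+f+'.npz',**s); return s
def ray(s,u,v):
    K=s['camera_matrix'];R=cv2.Rodrigues(np.array(s['rvec'],float))[0];t=np.array(s['tvec'],float).ravel()
    d=np.array([(u-K[0,2])/K[0,0],(v-K[1,2])/K[1,1],1.])
    return -R.T@t, R.T@d
def fray(s,u,v):
    K=s['camera_matrix'];R=cv2.Rodrigues(np.array(s['rvec'],float))[0];t=np.array(s['tvec'],float).ravel()
    x=(u-K[0,2])/K[0,0];y=(v-K[1,2])/K[1,1];r=np.hypot(x,y)+1e-12
    return -R.T@t, R.T@np.array([x/r*np.sin(r),y/r*np.sin(r),np.cos(r)])
def atz(s,u,v,z,f=ray):
    c,d=f(s,u,v); return c+d*(z-c[2])/d[2]
def rot(yaw):  # tool down, tool x at angle yaw, jaw (y) across it
    c,s_=np.cos(yaw),np.sin(yaw)
    return cv2.Rodrigues(np.array([[c,s_,0],[s_,-c,0],[0,0,-1.]]))[0].ravel()
E
python3 - <<'E'
from h import *
a=snap('top','top0');b=snap('scene','scene0')
for s in(a,b):print(ray(s,280,210),s['camera_matrix'].round(1).tolist())
s=manip.sense();print(s['clock'],s['ee_pos'],s['tcp_rot'],rot(0),s['opening'])
im=a['color'][:,:,::-1];cv2.imwrite('pics/top0b.png',cv2.resize(im,(800,600),interpolation=cv2.INTER_CUBIC))
E
```

```text
(array([0.51439355, 0.0732233 , 1.27481206]), array([ 0.03883481,  0.02508378, -0.99893329])) [[539.2, 0.0, 279.5], [0.0, 539.2, 211.1], [0.0, 0.0, 1.0]]
(array([ 1.20539817, -0.13151576,  0.99756989]), array([-0.56020157,  0.21164651, -0.80089673])) [[447.6, 0.0, 278.0], [0.0, 447.6, 207.3], [0.0, 0.0, 1.0]]
0.1 [0.15996703 0.4998128  0.238236  ] [-4.84629785e-01 -3.10359881e+00  1.64570039e-03] [3.14159265 0.         0.        ] 1.0033054425848795
```

View pics/top0b.png

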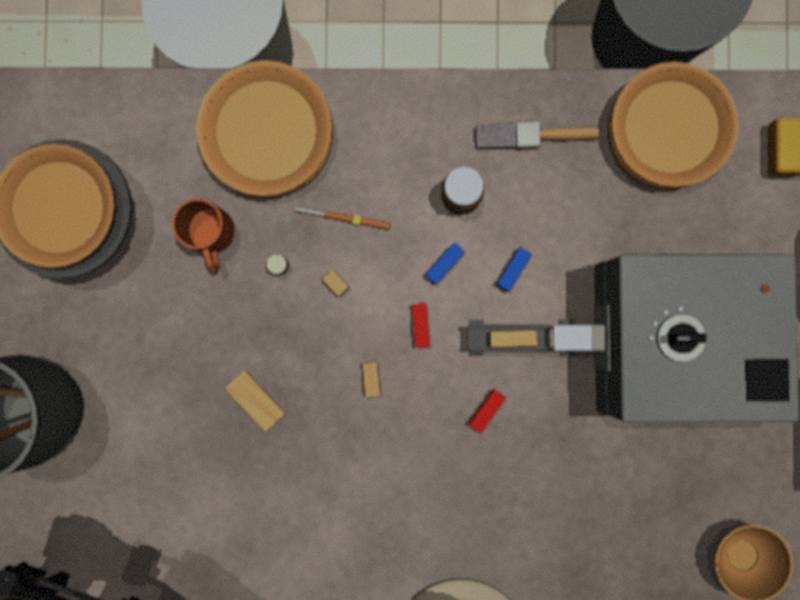

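View pics/scene0.png

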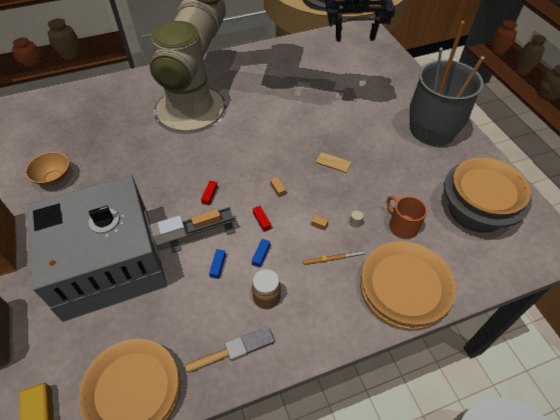

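The top view shows the kiln at right, with its x axis pointing right. Candidates in top0b pixels:
- **Buff bars:** (514,339) in the trough, so bar_long. (371,380) is longer, so bar_mid. (335,284) is shorter, so bar_short.
- **Look-alikes:** blue at (444,263) and (514,269), red at (421,325) and (487,411).
- **Wooden rib:** (254,400).

I'll confirm these in a crop and measure.

```bash
python3 - <<'E'
from h import *
s=dict(np.load('pics/top0.npz'));im=s['color'];sc=.7
hsv=cv2.cvtColor(im,cv2.COLOR_RGB2HSV)
for n,(u,v),z in[('long',(514,339),.069),('mid',(371,380),.024),('short',(335,284),.024)]:
    u*=.7;v*=.7
    print(n,hsv[int(v),int(u)])
    m=((hsv[...,1]>95)&(hsv[...,2]>110)).astype(np.uint8)
    k,l=cv2.connectedComponents(m);c=(l==l[int(v),int(u)]).astype(np.uint8)
    r=cv2.minAreaRect(cv2.findContours(c,0,2)[0][0]);b=cv2.boxPoints(r)
    p=np.array([atz(s,*q,z)[:2] for q in b]);e=[p[1]-p[0],p[2]-p[1]];e.sort(key=np.linalg.norm)
    print(r,'ctr',p.mean(0).round(4),'len',[np.linalg.norm(x).round(4) for x in e],'yaw',np.degrees(np.arctan2(e[1][1],e[1][0])).round(1))
cv2.imwrite('pics/crop1.png',cv2.resize(im[165:310,225:500,::-1],None,fx=2.9,fy=2.9,interpolation=cv2.INTER_CUBIC))
# casing/knob/tube points
for n,(u,v),z in[('knob',(683,338),.209),('tubeL',(555,326),.08),('tubeL2',(555,351),.08),('troughend',(470,323),.053),('te2',(470,352),.053),('casTL',(620,255),.165),('casBL',(622,420),.165),('casTR',(797,254),.165),('casBR',(798,420),.165)]:
    print(n,atz(s,u*.7,v*.7,z)[:2].round(4))
E
```

```text
long [ 20 116 167]
((359.5, 236.5), (11.0, 31.0), 90.0) ctr [ 0.5043 -0.0743] len [np.float64(0.0244), np.float64(0.0688)] yaw -89.3
mid [ 20 112 166]
((259.4705810546875, 265.1176452636719), (24.08270263671875, 10.277332305908203), 85.60128784179688) ctr [0.4348 0.1506] len [np.float64(0.0239), np.float64(0.0556)] yaw -174.8
short [ 19 111 163]
((234.00001525878906, 198.0), (16.970561981201172, 9.899495124816895), 45.0) ctr [0.5897 0.2122] len [np.float64(0.0231), np.float64(0.0397)] yaw -134.2
knob [ 0.5083 -0.2884]
tubeL [ 0.5235 -0.1365]
tubeL2 [ 0.485  -0.1367]
troughend [ 0.5268 -0.0074]
te2 [ 0.481  -0.0078]
casTL [ 0.6259 -0.2139]
casBL [ 0.3903 -0.2172]
casTR [ 0.6299 -0.4646]
casBR [ 0.3942 -0.4646]
```

View pics/crop1.png

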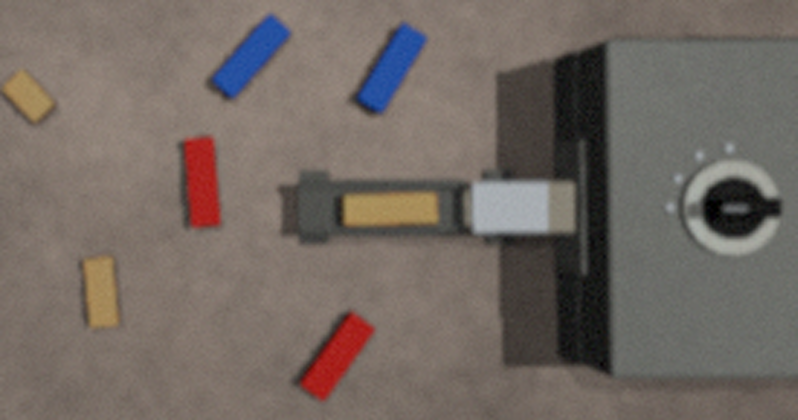

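The crop confirms the three buff bars, lengths 69, 56 and 40 mm. Next I'll move above the trough and take one close look to fix the trough's centre line.

```bash
python3 - <<'E'
from h import *
for y in(-89,91):
    q=manip.ik([.504,-.03,.2],rot(np.radians(y)));print(y,q)
Y=np.radians(-89.1)
manip.move_to([.504,-.02,.2],rot(Y))
s=snap('wrist','w0')
print(manip.sense()['clock'],s['camera_matrix'].tolist(),fray(s,280,210))
cv2.imwrite('pics/w0b.png',cv2.resize(s['color'][:,:,::-1],(800,600),interpolation=cv2.INTER_CUBIC))
# predicted pixels of mouth, trough end for orientation
K=s['camera_matrix'];R=cv2.Rodrigues(np.array(s['rvec'],float))[0]
for p in([.505,-.136,.08],[.5035,-.006,.053],[.508,-.30,.205]):
    c=R@np.array(p)+np.ravel(s['tvec']);n=np.hypot(c[0],c[1]);th=np.arctan2(n,c[2]);print(p,np.array([K[0,2]+K[0,0]*th*c[0]/n,K[1,2]+K[1,1]*th*c[1]/n])/.7)
E
```

```text
-89 [-2.91887157e-01  3.03074808e-01  1.61601395e+00 -4.44089210e-16
  1.22250390e+00  2.83225220e+00]
91 [-2.91887157e-01  3.03074808e-01  1.61601395e+00 -4.44089210e-16
  1.22250390e+00 -3.09340449e-01]
2.75 [[325.19226210127806, 0.0, 279.30180067970986], [0.0, 325.19226210127806, 200.44403535959384], [0.0, 0.0, 1.0]] (array([ 0.50508144, -0.10477167,  0.34465756]), array([-0.00691945,  0.35153729, -0.93614831]))
[0.505, -0.136, 0.08] [400.578151    78.53735618]
[0.5035, -0.006, 0.053] [399.41116022 284.80346969]
[0.508, -0.3, 0.205] [ 400.11673455 -308.1909558 ]
```

View pics/w0b.png

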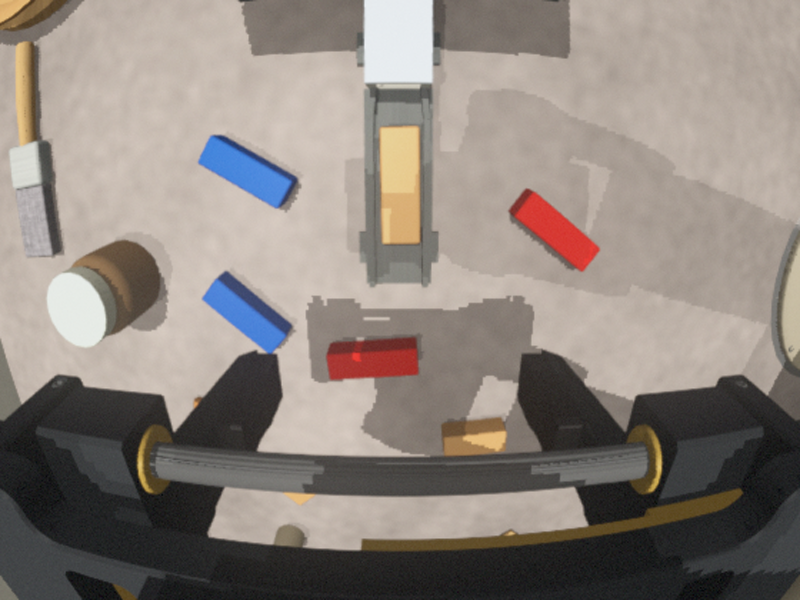

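The wrist view shows the tube mouth centred at (398,83), the trough end at (398,282), and the long bar spanning x 380–420, y 125–245. I'll fix the line from these points and push the long bar in.

```bash
cat >> h.py <<'E'
import json,os
if os.path.exists('kiln.json'):
    J=json.load(open('kiln.json'));M=np.array(J['m']);KY=J['yaw']
    ax=np.array([np.cos(KY),np.sin(KY)]);ay=np.array([-ax[1],ax[0]])
    RW=rot(KY+np.pi)
    def kp(x,z,y=0): return [*(M+x*ax+y*ay),z]
    def f(): s=manip.sense(); return s['clock'],(s['ft_force'][:2]@ax).round(2),s['ft_force'].round(1),s['opening']
E
python3 - <<'E'
from h import *
s=dict(np.load('pics/w0.npz'))
P=lambda u,v,z:atz(s,u*.7,v*.7,z,fray)[:2]
m=(P(364,83,.08)+P(432,83,.08))/2; e=(P(366,282,.053)+P(430,282,.053))/2
b0=(P(380,126,.069)+P(420,126,.069))/2;b1=(P(382,244,.069)+P(420,244,.069))/2
print(m,e,np.linalg.norm(P(364,83,.08)-P(432,83,.08)),np.linalg.norm(e-m),b0,b1)
d=m-e
# combine with top view: mouth y ~ -.1355..-.1366, line x ~ .5050
yaw=np.radians(-89.1)
M=(m+np.array([.5055,-.136]))/2
json.dump(dict(m=M.tolist(),yaw=yaw),open('kiln.json','w'));print(M,np.degrees(np.arctan2(d[1],d[0])))
E
python3 - <<'E'
from h import *
manip.gripper_to(0,20)
manip.move_to(kp(-122,.0,0)[:2]+[.1] if 0 else kp(-.124,.1),RW)
manip.line_to(kp(-.124,.0555),speed=.08,guard=10)
print(f(),manip.sense()['ee_pos'])
print(manip.line_to(kp(-.017,.0555),speed=.05,guard=8),f(),(manip.sense()['ee_pos'][:2]-M)@ax)
E
```

```text
[ 0.50639546 -0.13360362] [ 0.50447087 -0.00794681] 0.03779731856729094 0.1256715513450889 [ 0.50486286 -0.10904122] [ 0.50305433 -0.03772112]
[ 0.50594773 -0.13480181] -89.12250919584005
(7.3917, np.float64(0.42), array([-0.3, -0.4,  0.8]), 0.0027626818218732803) [ 0.50422979 -0.01086881  0.05577263]
False (9.6833, np.float64(0.48), array([-1.2, -0.5, -0. ]), 0.005258255115617439) -0.01709292993643349
```

```bash
cat >> h.py <<'E'
def place(c,yaw,x):
    R=rot(yaw)
    manip.line_to(kp(-.05,.12),speed=.2)
    manip.gripper_to(.6)
    manip.move_to([*c,.08],R); manip.line_to([*c,.010],speed=.1,guard=10); print('at',manip.sense()['ee_pos'],f())
    manip.gripper_to(0,20); print('grip',f())
    manip.line_to([*c,.13],speed=.2); manip.move_to(kp(x,.09),RW); print('above',f())
def lower(x):
    print(manip.line_to(kp(x,.056),speed=.05,guard=5),manip.sense()['ee_pos'],f())
E
python3 - <<'E'
from h import *
manip.line_to(kp(-.04,.0555),speed=.2)
place([.4348,.1506],np.radians(5.2)+0*np.pi,-.065)
s=snap('wrist','w1');t=snap('top','t1')
a=t['color'][140:330,200:480,::-1]
cv2.imwrite('pics/v1.png',np.vstack([cv2.resize(a,(560,380)),np.pad(s['color'][:210,:,::-1],((0,0),(0,0),(0,0)))]))
E
```

```text
at [0.43515645 0.15061939 0.01041301] (13.875, np.float64(0.92), array([-0.3, -0.9,  0.3]), 0.5998602544730185)
grip (14.4167, np.float64(0.13), array([-0.8, -0.1,  2.3]), 0.2677283751443475)
above (16.8583, np.float64(-0.88), array([ 0.4,  0.9, -1.6]), 0.2698017054213581)
```

View pics/v1.png

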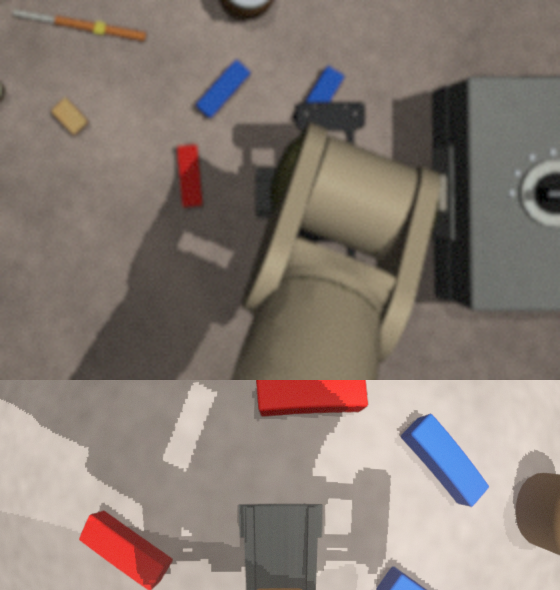

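The mid bar is held (opening 24 mm) over the empty trough, and the bench is otherwise unchanged. Next I'll lower it, release it and push it in.

```bash
cat >> h.py <<'E'
def push_start(xs):
    manip.gripper_to(.5); manip.line_to(kp((manip.sense()['ee_pos'][:2]-M)@ax,.1),speed=.2)
    manip.line_to(kp(xs,.1),speed=.2); manip.gripper_to(0,20); print('pre',f())
E
python3 - <<'E'
from h import *
lower(-.065)
push_start(-.125)
s=snap('top','t2');w=snap('wrist','w2')
print(manip.line_to(kp(-.125,.0555),speed=.1,guard=10))
print(manip.line_to(kp(-.017,.0555),speed=.05,guard=8),f(),(manip.sense()['ee_pos'][:2]-M)@ax)
manip.line_to(kp(-.04,.0555),speed=.2)
place([.5897,.2122],np.radians(45.8),-.06)
lower(-.06)
push_start(-.12)
s=snap('scene','s2');cv2.imwrite('pics/s2b.png',cv2.resize(s['color'][140:290,60:300,::-1],(800,500),interpolation=cv2.INTER_CUBIC))
E
```

```text
True [ 0.50439003 -0.06962287  0.05516663] (17.6583, np.float64(-1.11), array([0.4, 1.1, 4.5]), 0.2704993765197827)
pre (19.7167, np.float64(0.2), array([ 0.1, -0.2,  0.2]), 0.006557956478293338)
False
False (22.7167, np.float64(-0.13), array([-0.7,  0.1,  0.4]), 0.007474198106446652) -0.017044495777195297
at [0.5901226  0.21222218 0.01064886] (26.4083, np.float64(0.48), array([-0.1, -0.5, -0.4]), 0.6000498434711116)
grip (26.95, np.float64(-0.48), array([-0.5,  0.5,  1.6]), 0.2712003270065954)
above (28.9, np.float64(-0.44), array([0.1, 0.4, 0.5]), 0.26899567606344255)
True [ 0.50447933 -0.07460488  0.05514702] (29.6083, np.float64(0.23), array([-0.9, -0.2,  4.1]), 0.2705555355554726)
pre (31.6667, np.float64(-0.62), array([-0.6,  0.6, -0.7]), 0.004101770837608847)
```

View pics/s2b.png

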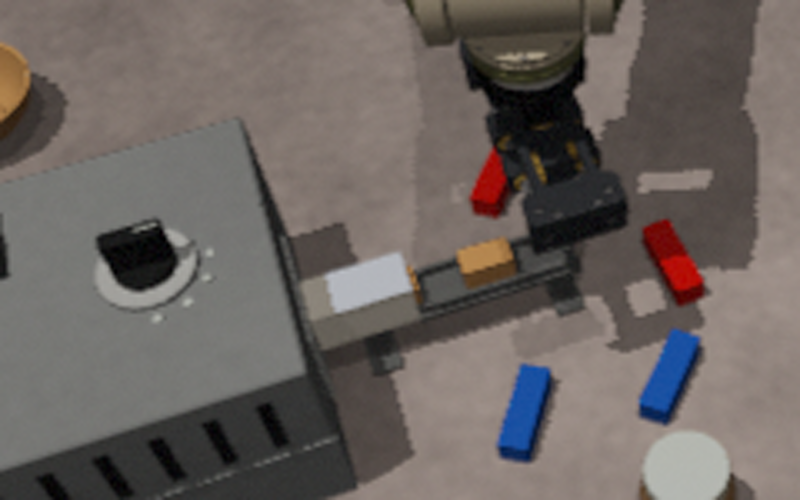

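The scene view shows the mid bar's tail just at the mouth (415,285) and the short bar lying straight in the trough (487,260). Now the gentle final push.

```bash
python3 - <<'E'
from h import *
print(manip.line_to(kp(-.12,.0555),speed=.1,guard=10))
pos=lambda:(manip.sense()['ee_pos'][:2]-M)@ax
f0=f()[1]
print(manip.line_to(kp(-.040,.0555),speed=.05,guard=7),pos(),f())
g=manip.line_to(kp(-.0085,.0555),speed=.012,guard=8)
print(g,pos(),f())
x=pos()
for i in range(8):
    manip.dwell(.25); F=f0-np.mean([f()[1] for _ in range(3)]); print(i,x,pos(),F)
    if F>9 or i==7: break
    if x+.0007>-.0075: break
    x+=.0007; manip.line_to(kp(x,.0555),speed=.01)
manip.dwell(.4); print(f0-f()[1],f())
s=snap('scene','s3');cv2.imwrite('pics/s3b.png',cv2.resize(s['color'][180:270,120:260,::-1],(800,514),interpolation=cv2.INTER_CUBIC))
E
```

```text
False
False -0.0400711950068793 (34.0583, np.float64(0.36), array([ 0.7, -0.3,  0.2]), 0.005512632044144839)
True -0.015427309243035668 (35.9417, np.float64(-2.47), array([0.1, 2.5, 1.4]), 0.0016678489962168744)
0 -0.015427309243035668 -0.015672900666607387 3.21
1 -0.014727309243035669 -0.0151824077466647 5.94
2 -0.01402730924303567 -0.014658815423499984 7.12
3 -0.01332730924303567 -0.01411680372000597 7.84
4 -0.012627309243035671 -0.013613260014354086 8.45
5 -0.011927309243035672 -0.01311982317521457 9.75
11.090000000000002 (39.1083, np.float64(-10.63), array([ 0.3, 10.6,  0.9]), 0.002169806582272505)
```

View pics/s3b.png

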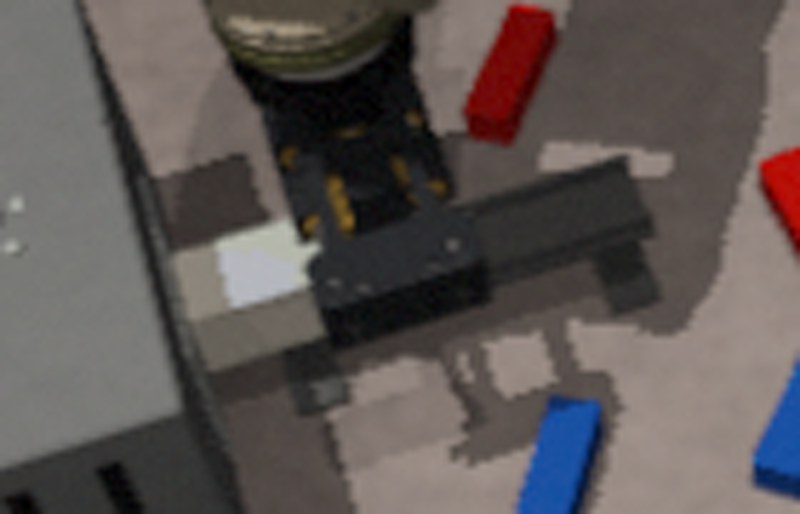

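The push is steady at about 11 N, and the force grew at roughly 2–3 N/mm, which fits the plug spring. I'll back off slowly, look at the row, and go above the knob.

```bash
python3 - <<'E'
from h import *
manip.line_to(kp(-.024,.0555),speed=.012); print(f())
manip.line_to(kp(-.07,.0555),speed=.15)
manip.line_to(kp(-.07,.27),speed=.25)
manip.gripper_to(.55)
s=snap('scene','s4')
manip.line_to(kp(.165,.27),speed=.25)
t=snap('wrist','w4');print(f(),manip.sense()['q'])
K=t['camera_matrix'];R=cv2.Rodrigues(np.array(t['rvec'],float))[0]
im=np.ascontiguousarray(t['color'][:,:,::-1])
a=cv2.resize(s['color'][180:270,120:260,::-1],(467,300),interpolation=cv2.INTER_CUBIC);b=cv2.resize(im,(400,300))
for p in(kp(.165,.209),kp(-.004,.069)):
    c=R@np.array(p)+np.ravel(t['tvec']);n=np.hypot(c[0],c[1]);th=np.arctan2(n,c[2]);u=np.array([K[0,2]+K[0,0]*th*c[0]/n,K[1,2]+K[1,1]*th*c[1]/n]);print(u)
cv2.imwrite('pics/v4.png',np.hstack([a,np.zeros((300,0,3),np.uint8)]));cv2.imwrite('pics/v4.png',np.vstack([cv2.resize(a,(400,257)),b]))
E
```

```text
(40.3167, np.float64(0.05), array([ 0.2, -0. ,  0.1]), 0.004416116413610373)
(43.8083, np.float64(0.26), array([ 0. , -0.3, -0.2]), 0.5547589748070737) [-7.29132862e-01  4.43601702e-01  1.22996973e+00 -2.33420263e-04
  1.47375009e+00 -7.45921564e-01]
[279.73401955 221.02874218]
[280.11517502  16.76436471]
```

View pics/v4.png

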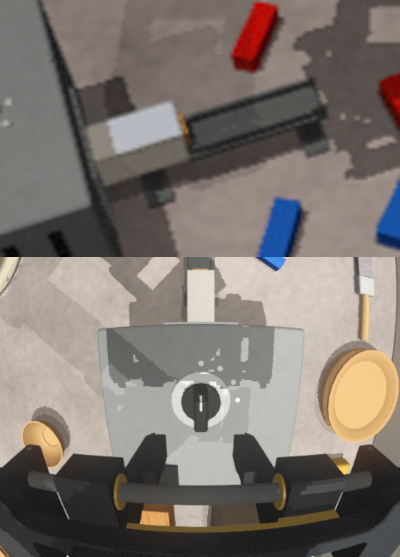

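A sliver of the short bar peeks out of the mouth (183,128), and the knob is centred under the tool. Now I'll grip the knob and turn it 60° clockwise.

```bash
python3 - <<'E'
from h import *
print(manip.line_to(kp(.165,.185),speed=.08,guard=8),f())
manip.gripper_to(0,25);print(f())
q=np.array(manip.sense()['q'],float);q0=q.copy()
for a in(20,40,60):
    q[5]=q0[5]+np.radians(a);manip.move_joints(q.tolist());s=manip.sense();print(a,s['ft_torque'].round(2),s['ft_force'].round(1))
manip.dwell(.3)
manip.gripper_to(.5)
p=manip.sense()['ee_pos'];manip.line_to([p[0],p[1],.3],speed=.2)
manip.line_to([*kp(-.03,0)[:2],.32],speed=.3)
manip.dwell(.3)
s=snap('scene','s5');t=snap('top','t5');print(f())
cv2.imwrite('pics/v5.png',np.vstack([cv2.resize(s['color'][170:290,20:260,::-1],(640,320),interpolation=cv2.INTER_CUBIC),cv2.resize(t['color'][195:280,420:540,::-1],(640,280)[:2],interpolation=cv2.INTER_CUBIC)]))
E
```

```text
False (45.0167, np.float64(0.42), array([-0.3, -0.4,  0.5]), 0.5528400335105537)
(45.6333, np.float64(1.2), array([ 5. , -1.1, -1.7]), 0.15620778156966114)
20 [ 0.11  0.53 -0.12] [-2.5  0.4  1.7]
40 [0.25 0.92 0.08] [-5.4  2.5  2. ]
60 [ 0.54  1.17 -0.03] [-6.5  2.7  3. ]
(49.7417, np.float64(-0.17), array([-0.2,  0.2,  0.4]), 0.5006536078566448)
```

View pics/v5.png

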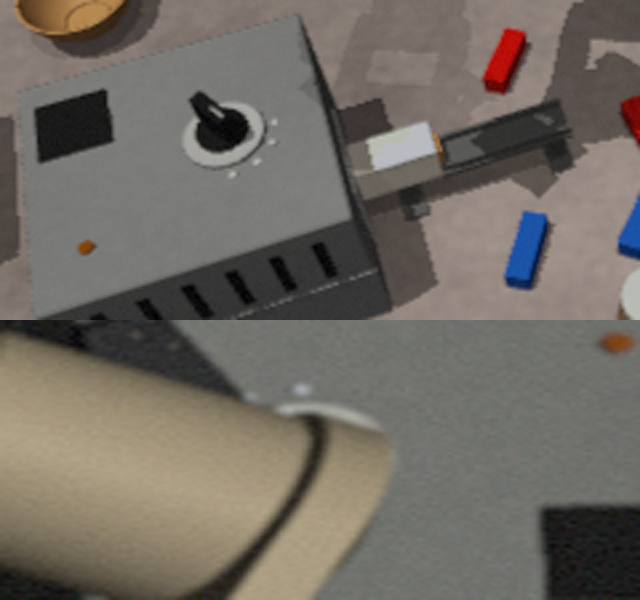

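```bash
python3 - <<'E'
from h import *
s=dict(np.load('pics/s5.npz'))
for th in(30,60,90):
    r=np.radians(th);o=[]
    for k in(-.021,.021):
        o.append(kp(.165+k*np.cos(r),.209,-k*np.sin(r)))
    p=cv2.projectPoints(np.array(o),s['rvec'].astype(float),s['tvec'].astype(float),s['camera_matrix'],None)[0][:,0]
    print(th,((p-[20,170])*[640/240,320/120]).round(0).tolist())
p=cv2.projectPoints(np.array([kp(0,.08),kp(-.005,.069)]),s['rvec'].astype(float),s['tvec'].astype(float),s['camera_matrix'],None)[0][:,0];print(((p-[20,170])*[640/240,320/120]).round(0))
cv2.imwrite('pics/v6.png',cv2.resize(s['color'][196:240,80:200,::-1],(800,293),interpolation=cv2.INTER_CUBIC))
E
```

```text
30 [[230.0, 107.0], [182.0, 101.0]]
60 [[222.0, 117.0], [190.0, 92.0]]
90 [[209.0, 123.0], [202.0, 85.0]]
[[428. 135.]
 [435. 140.]]
```

View pics/v6.png

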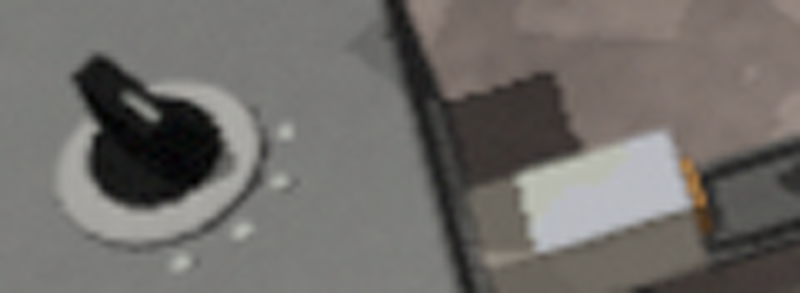

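The mark's slope in the crop (about 0.9) fits the 60° prediction (0.78), against 0.13 for 30° and over 5 for 90°. The short bar sits just out of the mouth, and the arm is clear of everything. Handing in.

```bash
python3 -c "
from h import *
print(f());manip.sign_off()"
```

```text
(49.7417, np.float64(-0.17), array([-0.2,  0.2,  0.4]), 0.5006536078566448)
the job is handed in; nothing more can be done
```

I fed the three bars into the tube in the order long, mid, short, turned the knob two clicks clockwise, and handed the job in at about 50 s of the 72 s allowed.

- **Row:** The last push rose at roughly 2–3 N per mm, as the spring plug should, and ended at about 11 N. I then backed off slowly. The last picture shows only a few millimetres of the short bar out of the mouth. The joints between the bars are hidden inside the tube, so I judge that there are no gaps from the push force and the tool position alone.
- **Knob:** The final picture fits the 60° second click and clearly not 30° or 90°.
- **Other things:** The arm ended clear, with no force on the tool. The things that appear in the later pictures look unmoved, but I took no last full-bench picture to confirm every one.

No check failed or disagreed.

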